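# Clamp a tincture case and hold its lid at the balance point

### The arm

A 6-joint arm with a two-finger parallel gripper is mounted at the origin on a cart in front of the work surface, level with it; the furniture and walls round the work are solid. World frame = base frame: x ahead of the robot, y to its left, z up, the work surface at z = 0. Lengths are in m, angles in degrees, forces in N, time in s.
With the tool pointing down it reaches from about 0.3 to 0.75 m from the base axis. Payload 8.5 kg.
Tool frame: the origin (TCP) lies at the very end of the fingers, on their centre line; the grasp point (between the pads) lies 19 mm behind it (env.tcp_to_grasp is the distance from the TCP to the grasp point, in m); z points along the fingers, y is the line along which they close (so a half turn about z gives the same grasp; the last joint's range is limited). The gripper opens to 85 mm and grips with 20 to 120 N. Pads are 22 mm wide; open, the fingers measure 114 mm over their backs; the gripper's body (76 mm by 85 mm) begins 54 mm behind the grasp point. The pads swing forward as they close: fully open they stand 13 mm farther back than shut.
Start: joints at [-78.971, 21.807, 74.336, -0, 83.858, -12.336], TCP at [0.218, -0.505, 0.231] pointing down, gripper open.
Joint ranges: [-178.18, 178.18], [-50.72, 133.34], [12.68, 142.11], [-81.47, 261.47], [9.98, 163.14], [-165.26, 165.26]. Speed limits (degrees/s): [136.94, 136.94, 180, 180, 180, 180].

### API

Orientations are given as a 3x3 rotation matrix whose columns are the frame's x, y, z axes.
In Python, from rig import status, get_image, env gives the robot as it stands.
- The arm moves only by the shell command python3 -m handwheel 'ROWS' [FORCE]. ROWS is text: rows parted by semicolons, each of 7 numbers parted by spaces: the shift along the world's x, y, z in cm, then the turn, a rotation vector about the world's x, y, z in degrees, then the opening, from 0 (shut) to 1 (fully open). In form: dx dy dz wx wy wz gripper; .... A call has 1 to 8 rows; each row is the pose to reach, as a shift and turn from the pose commanded when the call began; what a row does not reach only later rows make up. A row lasts 1/12 s, in which the tool goes at most 41.7 mm and 7.16 degrees, less where a joint would pass 70% of its speed; a pose out of reach is approached as far as the arm can. A call with a gripper value outside its range is refused whole. The fingers move at their own pace and stop on an object; FORCE is the grip in N (left out, the last holds). Time passes only in rows, so rows that repeat a pose let the fingers close. It gives the time, the measured TCP pose, the force, the opening and the grip force at its end, in the units of the state.
- status.observe(): the state, without advancing time (a new reading comes with each control period).
- get_image(name): name is "scene" or "side" or "wrist"; returns a dict with "color" (400x640x3 uint8, red, green, blue), "vertical_fov" (degrees; the focal length in pixels is half the picture's height over the tangent of half this angle, whatever the lens; pixels are square), "cx", "cy" (the principal point, pixels), "xyz" and "orientation" of the camera in the world. Camera axes: x right, y down, z forward; pixel columns grow to the right and rows downward; lengths in m; the calibration is good to about 2 mm. A picture is of the moment at which its call begins. There is no depth.
- env.close_job(): hands the job in; it is judged then, once.
The state is a dict: "time_s": time; "q": joint angles; "qvel": joint speeds; "joint_efforts": joint torques, N m; "position": TCP position; "tool_rot": TCP orientation; "ft_force": force on the tool from outside, world axes, zero at the start; "wrist_torque": the same for the moment, N m; "grip_width": finger opening in m; "gripper_force": force on a finger pad.
Only numpy, scipy, OpenCV 4.12 (cv2) and the standard library are available. Lean on these libraries where they do the work, as an engineer would, in place of code of your own. Each camera call takes 0.05 s, during which the arm holds its last target. There are 200 camera calls.

### The job

The lid stay of the little wooden case has to be fitted. Crank the blue vise's handle clockwise until its two rubber pads hold the case firmly without crushing it, and only then lift the lid by its brass pull to the point where its weight balances over the hinges, a little short of upright, never letting it go past upright. Finish while still holding the lid there, neither falling shut nor over, and leave the other things on the bench where they are.

Things in the scene. Friction and masses are not known exactly. Their poses are not given: they have to be found in the camera images.
- vise: Blue cast-iron drill vise with steel ways, bolted to a 280 x 170 x 18 mm plywood board that is fixed to the table. Origin in the middle of the board's underside; x axis along the screw from the crank to the jaws, y to the left as seen from the crank, z up.
- crank_axis (a point): Point on the axis of the vise's screw, level with the middle of the crank's grip, 82 mm above the table; fixed, axes as vise. Along +x from it the crank's flat steel arm takes up 23 to 32 mm, and the 60 mm wide bearing block begins at 43 mm. On this side of the arm there is nothing but the grip.
- crank_grip (a point): Middle of the crank's black grip: a sleeve 19 mm in diameter, 44 mm long, parallel to the screw and 38 mm from its axis. It revolves freely on its pin, so the hand need not turn as it goes round. It moves on a circle of 38 mm about crank_axis, square to the screw, 44 to 120 mm above the table.
- crank (a joint): Turn of the crank, rad. At 0 the grip is straight above the screw; growing = clockwise seen from the crank's end (top, right, bottom, left) = the jaw closes, 8 mm a turn. Starts between -3 and 3. Stiff (about 3 N at the grip); stays where it is left. 1.1 to 2.3 turns from the start give a firm grip.
- jaw (a joint): Travel of the moving jaw, m, growing as it closes: 0.00127 x the crank's turn in rad.
- jaw_face (a point): Centre of the face of the moving jaw's rubber pad (96 mm wide, 40 mm high, facing the case); axes as vise. The pad sits on a soft backing that gives 1 mm for each 3 N, 6 mm at most, and is then hard.
- jaw_pad (a joint): How far the moving jaw's pad is pressed into its backing, m: 0 untouched, 0.006 fully in. Pushing the case along the ways alone takes 0.001 to 0.002; once the case is against the fixed pad, 0.003 to 0.005 (9 to 15 N) is a firm grip.
- fixed_pad: The fixed jaw's rubber pad, 96 x 40 x 6 mm, level with the moving one; origin at its centre, axes as vise. Its face toward the case lies 3 mm from its centre along -x.
- case_center (a point): Centre of the wooden case's body, half-way up it. The body is 100 mm between the jaws (x), 120 mm across (y), 61.5 mm high, the shut lid 32 mm more. It stands loose on the vise's ways 50 mm above the table, nearly square to the jaws, whose tops are about 12 mm below the lid. 6 to 14 mm of slack in all lie between it and the pads. Case 0.4 to 0.7 kg, lid 0.22 kg.
- case: The wooden case with its lid; origin in the middle of its underside, axes as case_center, z up.
- lid_hinge (a point): Middle of the lid's hinge line, on the upper edge of the case's -y side (right-hand seen from the crank), 61.5 mm above the case's underside; axes as case_center. The lid turns about this x axis.
- lid_pull (a point): Where to pinch the brass thumb pull: a flat tab 18 mm wide (x), 7 mm thick, 35 mm long, standing out from the lid's +y edge in the lid's plane; this point is 22 mm out from the lid, 142 mm from the hinge line along the lid and 12 mm above it (radius 142.5 mm). Held by its two sides (18 mm) it can turn between the fingers as the lid swings, the hand staying upright.
- lid (a joint): Opening of the lid, rad: 0 shut, growing as the pull rises and goes over toward the hinges. Almost no friction. The lid is deep, so its weight stands over the hinges at 1.26 rad (72 degrees): short of that it falls shut, beyond it falls open to a stop at 2.0. At 1.26 the pull point is 139 mm above lid_hinge and 32 mm from it toward +y.
- drop_5: Bystander: amber dropper bottle, 39 mm across, 128 mm high, origin under its centre.
- rollon_1: Bystander: amber roll-on bottle with a black cap, 29 mm across, 78 mm high, origin under its centre.
- boston_3: Bystander: amber bottle with a black cap, 49 mm across, 119 mm high, origin under its centre.
- screwdriver: Bystander: orange screwdriver lying on the table, 170 mm long, origin under its middle.
- lid_stay: Bystander: the brass lid stay, a flat arm about 110 mm long with a foot plate, lying on the table, origin under its middle.

How it is judged:
By the outcome, as a careful person would: the job done as asked, in the order asked, and still so for the second after the job is handed in, while the arm keeps its last pose, push and grip.
It also fails if it takes over 70 s, if anything falls off the work surface, if the arm or the gripper's body presses on something with over 40 N, if the wrist force passes 120 N, or if a joint passes its speed limit or range.

## Working session

There is one attempt and no reset: what is moved stays moved. The work goes in short steps, Python scripts to look and compute and a shell command to move; the robot and the scene stay as the last step left them, time stands still between calls to the robot, and variables do not carry over. Pictures are saved under pics/ and viewed, at most 10 in all, crops included, and the job is handed in when it is done.

```bash
mkdir -p pics; ls; cat > h.py <<'E'
import numpy as np, cv2
from rig import status,get_image,env
def cam(n):
    im=get_image(n); f=200/np.tan(np.radians(im["vertical_fov"])/2)
    return im,f,np.array(im["xyz"]),np.array(im["orientation"]).reshape(3,3)
def ray(c,u,v):
    im,f,p,R=c; d=R@np.array([(u-im["cx"])/f,(v-im["cy"])/f,1]); return p,d/np.linalg.norm(d)
def atz(c,u,v,z):
    p,d=ray(c,u,v); return p+d*(z-p[2])/d[2]
def tri(c1,a,c2,b):
    p1,d1=ray(c1,*a);p2,d2=ray(c2,*b)
    s=np.linalg.lstsq(np.c_[d1,-d2],p2-p1,rcond=None)[0]
    x,y=p1+s[0]*d1,p2+s[1]*d2
    return (x+y)/2,np.linalg.norm(x-y)
def proj(c,P):
    im,f,p,R=c; q=R.T@(np.array(P)-p); return [im["cx"]+f*q[0]/q[2],im["cy"]+f*q[1]/q[2]]
def save(c,n): cv2.imwrite("pics/"+n,cv2.cvtColor(c[0]["color"],cv2.COLOR_RGB2BGR))
E
python3 - <<'E'
from h import *
for n in("scene","side"):
    c=cam(n); save(c,n+"1.png"); print(n,c[2],c[3][:,2],c[1],c[0]["cx"],c[0]["cy"])
print(status.observe())
E
```

```text
pics
scene [ 0.10506182 -1.08884449  0.77765874] [ 0.35160304  0.71719112 -0.6016745 ] 456.9086082847388 318.1811736066872 200.86227117360806
side [-0.0581695   0.47185063  0.89443832] [ 0.45095609 -0.6287389  -0.63350296] 487.0859373667894 314.9697232127141 198.43125178313366
{'time_s': 0.1, 'q': array([-7.89690026e+01,  2.18396880e+01,  7.43790081e+01, -1.95406012e-03,
        8.38573592e+01, -1.23357944e+01]), 'qvel': array([-0.11816788, -0.09442145, -0.13945714,  0.03356495, -0.02449818,
       -0.05216268]), 'joint_efforts': array([ 2.98417755e-03, -4.49224126e+01, -2.31655848e+01, -1.74744605e-04,
        3.63402934e-03,  8.00223887e-06]), 'position': array([ 0.21807843, -0.50464037,  0.2307578 ]), 'tool_rot': array([[ 9.17983235e-01,  3.96619083e-01, -2.87269848e-04],
       [ 3.96619108e-01, -9.17982354e-01,  1.29640002e-03],
       [ 2.50468335e-04, -1.30401019e-03, -9.99999118e-01]]), 'ft_force': array([-0.14145759,  0.27095478,  0.08564371]), 'wrist_torque': array([0.00859276, 0.00621296, 0.01136442]), 'gripper_force': 0.0, 'grip_width': 0.08545716050387688}
```

View pics/scene1.png

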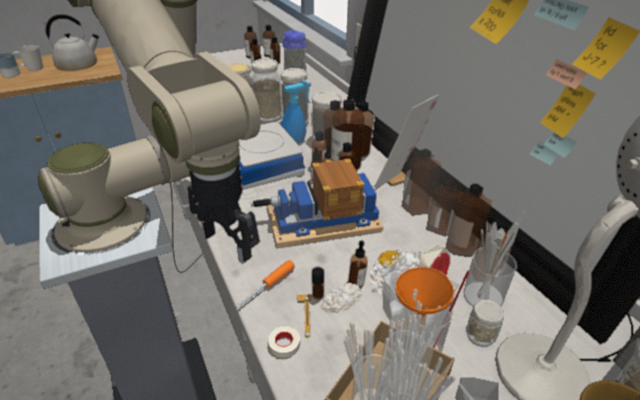

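View pics/side1.png

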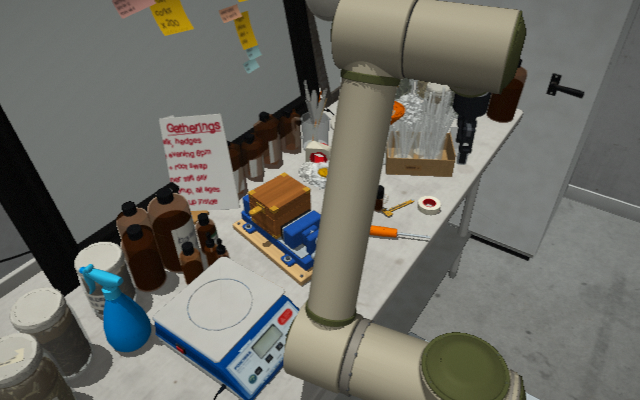

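The scene view shows the vise at about (325,205), its crank grip near (262,202) to the left and the case at (337,190). In the side view the case is at (278,203) with its pull at (254,212), and the arm hides the crank. I'll zoom in next.

```bash
python3 - <<'E'
import cv2,numpy as np
a=cv2.imread("pics/scene1.png")[150:250,245:395]; b=cv2.imread("pics/side1.png")[160:290,225:345]
a=cv2.resize(a,None,fx=5,fy=5,interpolation=cv2.INTER_CUBIC)
cv2.imwrite("pics/z1.png",a)
b=cv2.resize(b,None,fx=4.5,fy=4.5,interpolation=cv2.INTER_CUBIC)
cv2.imwrite("pics/z2.png",b)
E
```

```text
(no output)
```

View pics/z1.png

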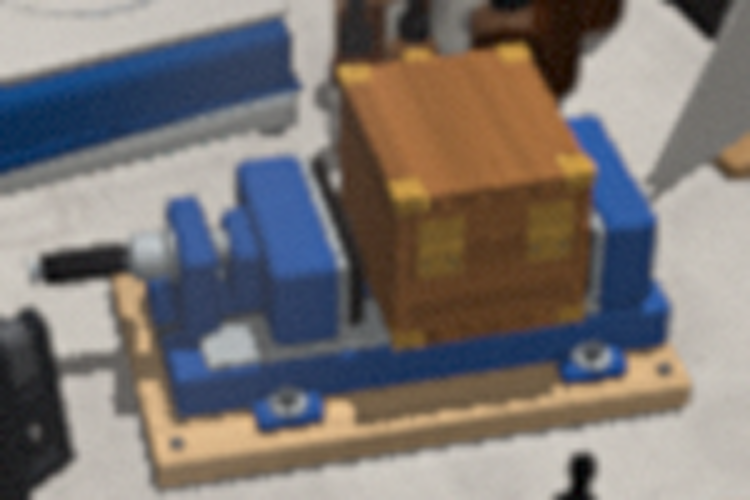

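View pics/z2.png

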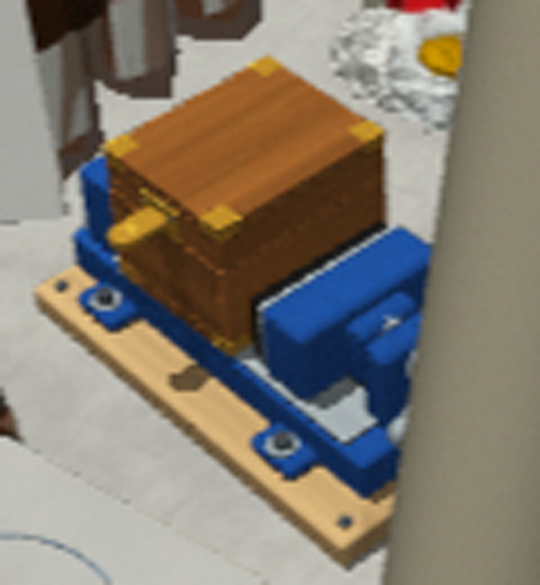

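```bash
cat > fit.py <<'E'
from h import *
from scipy.optimize import least_squares
S=cam("scene");D=cam("side")
s=lambda u,v:(245+u/5,150+v/5); d=lambda u,v:(225+u/4.5,160+v/4.5)
B=[(S,s(158,462),(-.14,-.085)),(S,s(690,380),(.14,-.085)),(S,s(115,278),(-.14,.085)),(D,d(37,292),(.14,.085)),(D,d(347,552),(-.14,.085))]
L=[(S,s(342,68),(-.05,.06)),(S,s(525,45),(.05,.06)),(S,s(593,163),(.05,-.06)),(S,s(402,197),(-.05,-.06)),
(D,d(268,58),(.05,-.06)),(D,d(384,130),(-.05,-.06)),(D,d(222,224),(-.05,.06)),(D,d(105,143),(.05,.06))]
def fit(O,z):
    def W(p,q): c,s_=np.cos(p[2]),np.sin(p[2]); return [p[0]+c*q[0]-s_*q[1],p[1]+s_*q[0]+c*q[1],z]
    f=lambda p:np.ravel([np.subtract(proj(c,W(p,q)),m) for c,m,q in O])
    r=least_squares(f,[.55,-.3,0.]); return r.x,f(r.x).round(1)
E
python3 - <<'E'
from fit import *
for c,m,q in B: print(atz(c,*m,.018).round(4))
v,e=fit(B,.018); print("vise",v,np.degrees(v[2]),e)
k,e=fit(L,.1435); print("case",k,np.degrees(k[2]),e)
ex=np.array([np.cos(v[2]),np.sin(v[2]),0]);ey=np.array([-ex[1],ex[0],0])
# grip ends: lie on cylinder radius 38 around axis
p,dd=ray(S,*s(85,262)); 
O=np.array([v[0],v[1],.082])
for xx in (-.20,-.19,-.18,-.17,-.16):
    t=((O+ex*xx-p)@ex)/(dd@ex); w=p+t*dd-O; print(xx,w@ey,w[2],np.hypot(w@ey,w[2]),(w+O).round(4))
for u in [(45,268),(125,258),(130,252),(170,252)]:
  p,dd=ray(S,*s(*u)); t=((O-p)@ey)/(dd@ey); w=p+t*dd-O; print(u,w@ex,w[2])
print(tri(S,s(342,68),D,d(222,224)),tri(S,s(593,163),D,d(268,58)))
E
```

```text
[ 0.3822 -0.2921  0.018 ]
[ 0.6527 -0.3523  0.018 ]
[ 0.4163 -0.1437  0.018 ]
[ 0.6838 -0.1849  0.018 ]
[ 0.4124 -0.1253  0.018 ]
vise [ 0.53438278 -0.24130317 -0.2066095 ] -11.837852339732326 [-0.3  1.2  0.6  0.1 -2.4 -2.7 -0.9 -1.1  0.2 -1.5]
case [ 0.56957515 -0.25128758 -0.20082756] -11.50657151295305 [-0.8 -0.  -0.5 -0.3  0.8  1.4 -0.8  0.4 -0.2 -1.4  0.2 -0.6 -0.8  0.5
 -0.6 -0.1]
-0.2 -0.4366779503326422 0.3329159334335718 0.549108960991044 [ 0.2491 -0.6277  0.4149]
-0.19 -0.3328619102778233 0.254609133675885 0.4190738148166578 [ 0.2801 -0.5281  0.3366]
-0.18 -0.22904587022300352 0.17630233391819755 0.2890406954240468 [ 0.3112 -0.4286  0.2583]
-0.17 -0.125229830168185 0.09799553416051106 0.15901457505322067 [ 0.3423 -0.329   0.18  ]
-0.16 -0.02141379011336613 0.019688734402824218 0.02908945976473697 [ 0.3734 -0.2294  0.1017]
(45, 268) -0.17802864361659773 0.0033932168115041322
(125, 258) -0.13778304957159412 0.002434495629298941
(130, 252) -0.13505355031911428 0.0057222936301296184
(170, 252) -0.114868783524118 0.0021238070987042584
(array([ 0.53303492, -0.18507736,  0.14402113]), np.float64(0.0018395356280691889)) (array([ 0.60477264, -0.31647665,  0.14397574]), np.float64(0.004294729777712275))
```

```bash
cat >> h.py <<'E'
from scipy.spatial.transform import Rotation as Ro
def toolR(psi,th):  # psi: vise yaw (rad), th tilt deg toward vise +x ; tool y = -vise y
    t=np.radians(th); ex=np.array([np.cos(psi),np.sin(psi),0]); ey=np.array([-ex[1],ex[0],0])
    z=np.sin(t)*ex-np.cos(t)*np.array([0,0,1]); y=-ey; return np.c_[np.cross(y,z),y,z]
def delta(R,pos):
    o=status.observe(); return (100*(np.array(pos)-o["position"])).round(2),np.degrees(Ro.from_matrix(R@np.array(o["tool_rot"]).reshape(3,3).T).as_rotvec()).round(2)
E
python3 - <<'E'
from fit import *
del B[2]
for w in (B,B[:2]+B[2:]):
    v,e=fit(w,.018); print(v,np.degrees(v[2]),e)
W=cam("wrist"); o=status.observe(); T=np.array(o["tool_rot"]).reshape(3,3)
print("cam in tool",T.T@(W[2]-o["position"]),T.T@W[3],W[1])
print(delta(toolR(v[2],40),[.27,-.21,.25]))
E
```

```text
[ 0.53330055 -0.23930696 -0.20749837] -11.88878091216778 [-1.1  0.8 -0.2 -0.2 -1.1 -0.6  0.  -0.8]
[ 0.53330055 -0.23930696 -0.20749837] -11.88878091216778 [-1.1  0.8 -0.2 -0.2 -1.1 -0.6  0.  -0.8]
cam in tool [ 0.07922191 -0.00045278 -0.14211848] [[-2.08173064e-03 -9.49550317e-01 -3.13607816e-01]
 [ 9.99997800e-01 -2.05760534e-03 -4.07917950e-04]
 [-2.57942499e-04 -3.13607975e-01  9.49552511e-01]] 353.1952275395928
(array([ 5.19, 29.48,  1.88]), array([  4.04, -40.41, -33.8 ]))
```

```bash
python3 -m handwheel '2 12 2 2 -20 -16 1;5 24 2 4 -40 -34 1;5 29.5 2 4 -40 -34 1;5 29.5 2 4 -40 -34 1;5 29.5 2 4 -40 -34 1;5 29.5 2 4 -40 -34 1;5 29.5 2 4 -40 -34 1;5 29.5 2 4 -40 -34 1' 40
python3 - <<'E'
from h import *
o=status.observe();print(o["q"],o["tool_rot"])
W=cam("wrist");D=cam("side");S=cam("scene")
im=np.hstack([cv2.resize(W[0]["color"],(800,500))])
b=cv2.resize(D[0]["color"][220:290,260:340],None,fx=5,fy=5,interpolation=2)
im[:350,400:]=im[:350,400:]
cv2.imwrite("pics/w2.png",im[:,:,::-1]);cv2.imwrite("pics/d2.png",D[0]["color"][:,:,::-1]);save(S,"s2.png")
E
```

```text
time_s: 1.02
position: [0.2691, -0.2034, 0.2497]
tool_rot: [[0.75, -0.211, 0.627], [-0.165, -0.978, -0.131], [0.64, -0.005, -0.768]]
ft_force: [-0.2, 0.6, -1.1]
grip_width: 0.0857
gripper_force: 0.0
[-93.37286089 -15.42314124 122.28161638  41.81717836  71.76784962
  -4.24049854] [[ 0.75025011 -0.21080331  0.62664722]
 [-0.16504855 -0.97751586 -0.13123155]
 [ 0.64022164 -0.00497073 -0.76817416]]
```

View pics/w2.png

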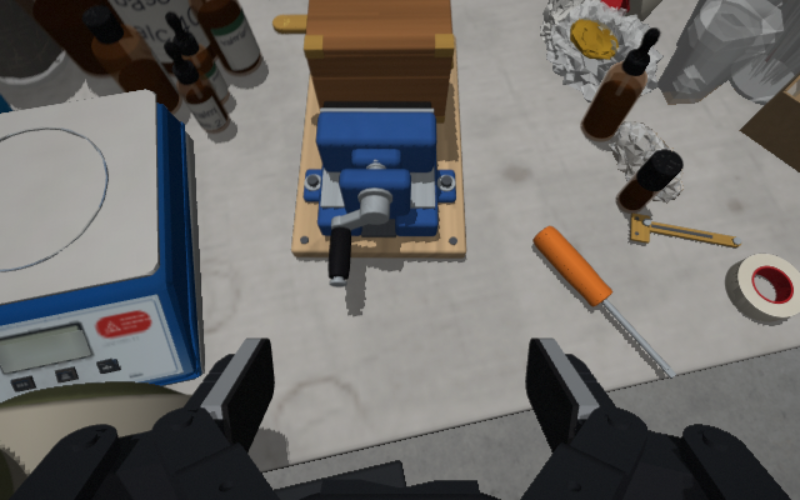

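The wrist view shows the grip from (343,230) to (338,280), low on the left. The screw boss is at (375,205) and the board's near corners are at (293,252) and (466,255).

```bash
cat > m.py <<'E'
from fit import *
W=cam("wrist"); w=lambda u,v:(u*.8,v*.8)
del B[2]
B+=[(W,w(293,251),(-.14,.085)),(W,w(466,254),(-.14,-.085))]
v,e=fit(B,.018); print("vise",v,np.degrees(v[2]),e)
L+=[(W,w(303,50),(-.05,.06)),(W,w(456,50),(-.05,-.06))]
k,e=fit(L,.1435); print("case",k,np.degrees(k[2]),e)
ex=np.array([np.cos(v[2]),np.sin(v[2]),0]);ey=np.array([-ex[1],ex[0],0]);O=np.array([v[0],v[1],.082])
for n,a,b in(("near",s(45,268),w(338,276)),("far",s(125,258),w(343,232)),("mid",s(85,262.5),w(341,254))):
    P,g=tri(S,a,W,b); q=P-O; print(n,P.round(4),"gap",g.round(4),"vise",(q@ex).round(4),(q@ey).round(4),q[2].round(4),"r",np.hypot(q@ey,q[2]).round(4),"ang",np.degrees(np.arctan2(-(q@ey),q[2])).round(1))
for n,b in(("boss",w(375,205)),("mid",w(341,254)),("near",w(338,276))):
    p,dd=ray(W,*b); 
    for X in(-.19,-.175,-.16,-.145,-.13,-.12): t=((O+ex*X-p)@ex)/(dd@ex); q=p+t*dd-O; print(n,X,(q@ey).round(4),q[2].round(4),end=' | ')
    print()
P,g=tri(W,w(292,23),D,d(138,228));print("pull",P,g)
E
python3 m.py
```

```text
vise [ 0.53240799 -0.24600019 -0.20230232] -11.591069197461893 [-0.2  2.7  1.   1.2  0.7 -1.6  2.4 -2.5 -3.3  1.7 -0.2 -1.9]
case [ 0.56678264 -0.25650909 -0.18489813] -10.59388274078127 [-1.2  1.4 -0.9  0.7  1.1  2.5 -0.4  2.   1.3 -2.   2.2 -1.6  2.  -0.2
  1.6 -0.5 -1.  -0.1 -3.3 -2.5]
near [ 0.365  -0.1804  0.0655] gap 0.0046 vise -0.1771 0.0307 -0.0165 r 0.0348 ang -118.2
far [ 0.4043 -0.1909  0.0656] gap 0.0059 vise -0.1365 0.0282 -0.0164 r 0.0327 ang -120.2
mid [ 0.3843 -0.186   0.0661] gap 0.0057 vise -0.1572 0.029 -0.0159 r 0.0331 ang -118.8
boss -0.19 -0.0079 0.1286 | boss -0.175 -0.0063 0.1001 | boss -0.16 -0.0047 0.0715 | boss -0.145 -0.0031 0.0429 | boss -0.13 -0.0015 0.0144 | boss -0.12 -0.0005 -0.0047 | 
mid -0.19 0.0179 0.0601 | mid -0.175 0.0232 0.0219 | mid -0.16 0.0284 -0.0164 | mid -0.145 0.0336 -0.0546 | mid -0.13 0.0388 -0.0929 | mid -0.12 0.0423 -0.1184 | 
near -0.19 0.0257 0.0148 | near -0.175 0.032 -0.0299 | near -0.16 0.0384 -0.0746 | near -0.145 0.0447 -0.1192 | near -0.13 0.051 -0.1639 | near -0.12 0.0553 -0.1937 | 
pull [ 0.59132568 -0.18203503  0.11549477] 0.0014685008488683382
```

The wrist pose used in that fit was read after the arm had settled, not when the picture was taken. I'll redo it with the pose from the picture's moment.

```bash
python3 - <<'E'
s=open("m.py").read()
s=s.replace('w=lambda','''T0=np.array([[ 0.75025011,-0.21080331,0.62664722],[-0.16504855,-0.97751586,-0.13123155],[ 0.64022164,-0.00497073,-0.76817416]])
Ct=np.array([0.07922191,-0.00045278,-0.14211848]);Cr=np.array([[-2.08e-3,-.94955,-.313608],[1,-2.06e-3,-4.1e-4],[-2.6e-4,-.313608,.949553]])
W=(W[0],W[1],np.array([.2691,-.2034,.2497])+T0@Ct,T0@Cr); w=lambda''',1)
open("m.py","w").write(s)
E
python3 m.py; python3 -c "
from h import *
o=status.observe();print(o['position'],o['tool_rot'],o['time_s'])"
```

```text
vise [ 0.53383189 -0.23999158 -0.21970517] -12.588179102325388 [-1.3  0.5  0.   0.3 -0.8 -1.3 -0.8 -0.9 -2.   1.   1.9 -1. ]
case [ 0.56721404 -0.25045744 -0.20949348] -12.003092470645242 [-1.7 -0.1 -1.2 -0.2 -0.4  1.6 -2.1  0.4  0.5 -0.9  0.8  0.  -0.5  1.1
 -0.1  0.2  0.8 -1.  -0.8 -2.1]
near [ 0.369  -0.1701  0.0578] gap 0.0024 vise -0.1761 0.0323 -0.0242 r 0.0403 ang -126.8
far [ 0.4088 -0.1809  0.0582] gap 0.0035 vise -0.1349 0.0304 -0.0238 r 0.0386 ang -128.1
mid [ 0.3885 -0.1759  0.0585] gap 0.0035 vise -0.1558 0.0309 -0.0235 r 0.0388 ang -127.2
boss -0.19 -0.0082 0.1267 | boss -0.175 -0.0062 0.0984 | boss -0.16 -0.0041 0.0701 | boss -0.145 -0.0021 0.0418 | boss -0.13 -0.0001 0.0135 | boss -0.12 0.0013 -0.0054 | 
mid -0.19 0.0181 0.0583 | mid -0.175 0.0238 0.0204 | mid -0.16 0.0295 -0.0175 | mid -0.145 0.0353 -0.0554 | mid -0.13 0.041 -0.0934 | mid -0.12 0.0448 -0.1187 | 
near -0.19 0.0262 0.0134 | near -0.175 0.033 -0.0309 | near -0.16 0.0399 -0.0752 | near -0.145 0.0468 -0.1194 | near -0.13 0.0536 -0.1637 | near -0.12 0.0582 -0.1932 | 
pull [ 0.58300402 -0.17387611  0.12464296] 0.00033655510294667955
[ 0.26814486 -0.21063733  0.2513769 ] [[ 0.75396055 -0.20813898  0.62307435]
 [-0.1612428  -0.97809849 -0.13162106]
 [ 0.63682356 -0.00122917 -0.77100859]] 1.4667
```

```bash
cat >> h.py <<'E'
PSI=np.radians(-12.1); EX=np.array([np.cos(PSI),np.sin(PSI),0]); EY=np.array([-EX[1],EX[0],0]); AX=np.array([.3815,-.2074,.082])
def gripP(a,off=-.006,r=.038): a=np.radians(a); return AX+EX*off+r*(-np.sin(a)*EY+np.array([0,0,np.cos(a)]))
E
python3 - <<'E'
from h import *
R=toolR(PSI,40); z=R[:,2]
for b in (.07,0): print(delta(R,gripP(-127)+z*(.019-b)), gripP(-127), z)
E
```

```text
(array([  8.18,   4.1 , -15.32]), array([-0.16, -0.42, -0.09])) [ 0.38199484 -0.17646838  0.05913103] [ 0.62850695 -0.13474021 -0.76604444]
(array([ 12.58,   3.16, -20.68]), array([-0.16, -0.42, -0.09])) [ 0.38199484 -0.17646838  0.05913103] [ 0.62850695 -0.13474021 -0.76604444]
```

```bash
python3 -m handwheel '3 2 -5 0 0 0 .6;6 4 -9 0 0 0 .6;8 4.1 -13 0 0 0 .6;8.2 4.1 -15.3 0 0 0 .6;10 3.7 -17.5 0 0 0 .6;12.5 3.2 -20.6 0 0 0 .6;12.5 3.2 -20.6 0 0 0 .6;12.5 3.2 -20.6 0 0 0 .6' 
python3 - <<'E'
from h import *
W=cam("wrist");o=status.observe();print(o["position"],o["tool_rot"][:,2],o["ft_force"])
D=cam("side")
im=np.hstack([cv2.resize(W[0]["color"],(512,320)),cv2.resize(D[0]["color"][190:310,250:358],(288,320))])
cv2.imwrite("pics/w3.png",im[:,:,::-1])
E
```

```text
time_s: 2.13
position: [0.3917, -0.1783, 0.0511]
tool_rot: [[0.751, -0.207, 0.627], [-0.16, -0.978, -0.131], [0.64, -0.002, -0.768]]
ft_force: [0.4, -0.4, 1.9]
grip_width: 0.0516
gripper_force: 0.0
[ 0.39236463 -0.1790975   0.04801534] [ 0.62476884 -0.13038444 -0.76984661] [-0.80519412 -2.2577732  -1.175148  ]
```

View pics/w3.png

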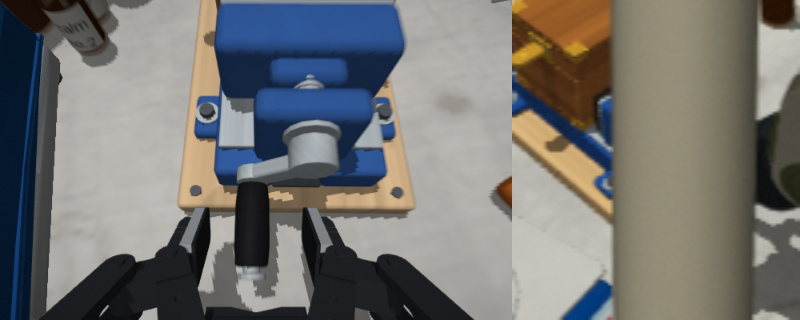

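The grip (252,225) lies centred between the pads, so I'll close on it.

```bash
python3 -m handwheel '0 0 0 0 0 0 0;0 0 0 0 0 0 0;0 0 0 0 0 0 0;0 0 0 0 0 0 0;0 0 0 0 0 0 0' 35
python3 - <<'E'
from h import *
o=status.observe();print(o["position"],o["tool_rot"][:,2],o["ft_force"],o["wrist_torque"])
for a in range(-127,-126+360,20): print(a,((gripP(a)-gripP(-127))*100).round(2))
E
```

```text
time_s: 2.65
position: [0.3904, -0.1777, 0.0537]
tool_rot: [[0.749, -0.208, 0.629], [-0.161, -0.978, -0.132], [0.642, -0.002, -0.766]]
ft_force: [-3.3, 2.8, 2.4]
grip_width: 0.0169
gripper_force: 34.7
[ 0.39035856 -0.17774726  0.05371219] [ 0.62871633 -0.13213639 -0.76632614] [-3.32289639  2.75322584  2.44404764] [0.22518335 0.52003354 0.06246361]
-127 [0. 0. 0.]
-107 [0.13 0.59 1.18]
-87 [0.16 0.74 2.49]
-67 [0.1  0.45 3.77]
-47 [-0.05 -0.25  4.88]
-27 [-0.27 -1.28  5.67]
-7 [-0.54 -2.51  6.06]
13 [-0.82 -3.8   5.99]
33 [-1.07 -4.99  5.47]
53 [-1.27 -5.93  4.57]
73 [-1.4  -6.52  3.4 ]
93 [-1.43 -6.68  2.09]
113 [-1.37 -6.39  0.8 ]
133 [-1.22 -5.68 -0.3 ]
153 [-1.   -4.65 -1.1 ]
173 [-0.73 -3.42 -1.48]
193 [-0.46 -2.13 -1.42]
213 [-0.2  -0.94 -0.9 ]
233 [0. 0. 0.]
```

```bash
python3 -m handwheel '0 0 0 0 0 0 0;0 0 0 0 0 0 0'
python3 - <<'E'
from h import *
o=status.observe();print(o["position"],o["q"].round(2),o["ft_force"],o["wrist_torque"],o["joint_efforts"].round(1))
W=cam("wrist");cv2.imwrite("pics/w4.png",cv2.resize(W[0]["color"],(800,500))[150:,150:650,::-1])
E
```

```text
time_s: 2.82
position: [0.3904, -0.1781, 0.0532]
tool_rot: [[0.75, -0.209, 0.628], [-0.161, -0.978, -0.132], [0.642, -0.002, -0.767]]
ft_force: [-6.8, 0.5, 4.3]
grip_width: 0.017
gripper_force: 35.0
[ 0.39036022 -0.17805401  0.05320931] [-57.97  25.22 136.14 110.93  29.66 -62.09] [-6.83629243  0.52475553  4.3469116 ] [-0.10081592  0.63834432 -0.21372566] [  1.2 -26.1  -3.5   0.3   2.3  -0. ]
```

View pics/w4.png

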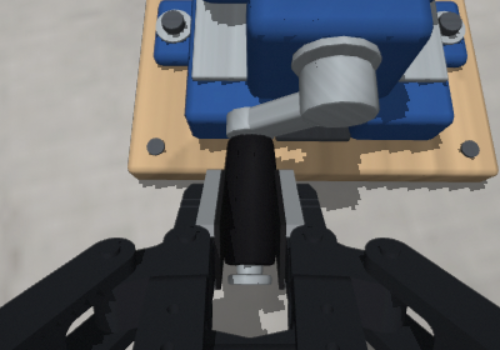

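The near end of the sleeve is held, but the pose fell about 9 mm short because J3 and J5 are close to their limits. I'll back off, tilt less (22°) and grip again.

```bash
python3 -m handwheel '0 0 0 0 0 0 .6;0 0 0 0 0 0 .6;-2 .4 2.7 0 0 0 .6;-4.4 .9 5.6 1.5 7 0 .6;-3.5 .7 5.6 3 14 0 .6;-2.7 .5 5.2 3.8 17.6 0 .6;-2.7 .5 5.2 3.8 17.6 0 .6;-2.7 .5 5.2 3.8 17.6 0 .6'
python3 - <<'E'
from h import *
print(delta(toolR(PSI,22),gripP(-127,-.007)+toolR(PSI,22)[:,2]*.019),status.observe()["q"].round(1))
E
```

```text
time_s: 3.53
position: [0.3686, -0.166, 0.1001]
tool_rot: [[0.843, -0.176, 0.508], [-0.174, -0.983, -0.051], [0.509, -0.045, -0.86]]
ft_force: [-0.6, -0.1, -0.7]
grip_width: 0.0513
gripper_force: 0.0
(array([ 1.94, -1.17, -5.86]), array([-0.89,  8.95, -1.76])) [-57.3  11.7 128.1  52.   30.5  -0. ]
```

```bash
python3 -m handwheel '0 0 0 0 0 0 .6;0 0 0 0 0 0 .6;0 0 0 0 0 0 .6'
python3 - <<'E'
from h import *
print(delta(toolR(PSI,22),gripP(-127,-.007)+toolR(PSI,22)[:,2]*.019),status.observe()["q"].round(1))
E
```

```text
time_s: 3.78
position: [0.3689, -0.1652, 0.0994]
tool_rot: [[0.842, -0.174, 0.511], [-0.173, -0.984, -0.049], [0.511, -0.047, -0.858]]
ft_force: [-0.2, -0.1, -0.9]
grip_width: 0.0514
gripper_force: 0.0
(array([ 1.91, -1.26, -5.78]), array([-0.97,  9.14, -1.87])) [-57.3  11.9 128.3  52.8  30.5  -0.9]
```

```bash
python3 -m handwheel '0 0 0 -.5 4.5 -1 .6;0 0 0 -1 9 -1.9 .6;.8 -1 -2.5 -1 9 -1.9 .6;1.9 -1.2 -5.8 -1 9 -1.9 .6;1.9 -1.2 -5.8 -1 9 -1.9 .6;1.9 -1.2 -5.8 -1 9 -1.9 .6;1.9 -1.2 -5.8 -1 9 -1.9 .6'
python3 - <<'E'
from h import *
print(delta(toolR(PSI,22),gripP(-127,-.007)+toolR(PSI,22)[:,2]*.019),status.observe()["q"].round(1))
E
```

```text
time_s: 4.37
position: [0.3872, -0.1769, 0.0423]
tool_rot: [[0.906, -0.211, 0.367], [-0.195, -0.978, -0.079], [0.376, -0.0, -0.927]]
ft_force: [0.2, -0.4, 1.2]
grip_width: 0.0511
gripper_force: 0.0
(array([ 0.08, -0.08, -0.08]), array([-0.01,  0.07,  0.06])) [-48.9  21.7 124.1  39.7  20.6  17.5]
```

```bash
python3 -m handwheel '0 0 0 0 0 0 0;0 0 0 0 0 0 0;0 0 0 0 0 0 0;0 0 0 0 0 0 0;0 0 0 0 0 0 0' 35
python3 - <<'E'
from h import *
o=status.observe();R=o["tool_rot"];G=o["position"]-.019*R[:,2];q=G-AX
print(G,q@EX,q@EY,q[2],np.hypot(q@EY,q[2]),np.degrees(np.arctan2(-(q@EY),q[2])),o["q"].round(1))
E
```

```text
time_s: 4.78
position: [0.3878, -0.1781, 0.0425]
tool_rot: [[0.905, -0.212, 0.368], [-0.195, -0.977, -0.082], [0.377, 0.003, -0.926]]
ft_force: [-5.4, -2.6, 7.6]
grip_width: 0.0171
gripper_force: 34.3
[ 0.38083329 -0.1765618   0.06007435] -0.007116160496663347 0.030013315907919783 -0.021925650107903732 0.03716898255861747 -126.14927708182837 [-48.9  21.7 124.1  39.7  20.4  17.5]
```

```bash
cat >> h.py <<'E'
def rows(a0,a1,n): 
    for a in np.linspace(a0,a1,n+1)[1:]: print(round(a,1),*((gripP(a)-gripP(a0))*100).round(2))
def rep():
    o=status.observe();R=o["tool_rot"];q=o["position"]-.019*R[:,2]-AX;f=o["ft_force"]
    a=np.arctan2(-(q@EY),q[2]); er=-np.sin(a)*EY+np.array([0,0,np.cos(a)]); et=-np.cos(a)*EY-np.array([0,0,np.sin(a)])
    print("off",(q@EX).round(4),"r",np.hypot(q@EY,q[2]).round(4),"ang",np.degrees(a).round(1),"f: x",(f@EX).round(1),"rad",(f@er).round(1),"tan",(f@et).round(1),"q",o["q"].round(0),o["time_s"])
E
python3 -c "
from h import *
rows(-127,-47,8)"
```

```text
-117.0 0.07 0.34 0.56
-107.0 0.13 0.59 1.18
-97.0 0.15 0.72 1.82
-87.0 0.16 0.74 2.49
-77.0 0.14 0.65 3.14
-67.0 0.1 0.45 3.77
-57.0 0.03 0.15 4.36
-47.0 -0.05 -0.25 4.88
```

```bash
python3 -m handwheel '.07 .34 .56 0 0 0 0;.13 .59 1.18 0 0 0 0;.15 .72 1.82 0 0 0 0;.16 .74 2.49 0 0 0 0;.14 .65 3.14 0 0 0 0;.1 .45 3.77 0 0 0 0;.03 .15 4.36 0 0 0 0;-.05 -.25 4.88 0 0 0 0'
python3 -c "
from h import *
rep(); rows(-47,33,8)"
```

```text
time_s: 5.45
position: [0.3876, -0.176, 0.0911]
tool_rot: [[0.906, -0.208, 0.368], [-0.196, -0.978, -0.071], [0.375, -0.007, -0.927]]
ft_force: [16.1, 27.4, 16.1]
grip_width: 0.0173
gripper_force: 37.0
off -0.0078 r 0.0415 ang -50.0 f: x 10.0 rad 33.5 tan -7.1 q [-49.  15. 120.  27.  30.  31.] 5.45
-37.0 -0.1 -0.48 0.44
-27.0 -0.22 -1.03 0.79
-17.0 -0.35 -1.63 1.04
-7.0 -0.49 -2.26 1.18
3.0 -0.62 -2.91 1.2
13.0 -0.76 -3.55 1.11
23.0 -0.89 -4.17 0.91
33.0 -1.02 -4.74 0.6
```

```bash
python3 -m handwheel '.16 .27 .2 0 0 0 0;.16 .27 .2 0 0 0 0;.16 .27 .2 0 0 0 0'
python3 -c "
from h import *
rep()"
```

```text
time_s: 5.7
position: [0.3881, -0.1762, 0.0924]
tool_rot: [[0.907, -0.21, 0.366], [-0.195, -0.978, -0.078], [0.374, -0.0, -0.927]]
ft_force: [-5.0, 3.0, 4.2]
grip_width: 0.0172
gripper_force: 36.5
off -0.0072 r 0.0424 ang -48.7 f: x -5.5 rad 4.1 tan 1.9 q [-49.  14. 120.  26.  30.  32.] 5.7
```

```bash
sed -i 's/AX=np.array(.*$/AX=np.array([.3815,-.2074,.082])+.003*EY+np.array([0,0,.002])/' h.py
python3 -m handwheel '-.1 -.48 .44 0 0 0 0;-.22 -1.03 .79 0 0 0 0;-.35 -1.63 1.04 0 0 0 0;-.49 -2.26 1.18 0 0 0 0;-.62 -2.91 1.2 0 0 0 0;-.76 -3.55 1.11 0 0 0 0;-.89 -4.17 .91 0 0 0 0;-1.02 -4.74 .6 0 0 0 0'
python3 -c "
from h import *
rep(); rows(33,113,8)"
```

```text
time_s: 6.37
position: [0.3774, -0.226, 0.0999]
tool_rot: [[0.906, -0.211, 0.367], [-0.193, -0.978, -0.085], [0.377, 0.006, -0.926]]
ft_force: [-26.6, -3.6, 18.8]
grip_width: 0.0172
gripper_force: 38.8
off -0.0072 r 0.0401 ang 33.2 f: x -25.3 rad 20.7 tan -2.7 q [-55.  15. 117.  27.  34.  26.] 6.3667
43.0 -0.11 -0.51 -0.41
53.0 -0.2 -0.94 -0.9
63.0 -0.28 -1.29 -1.46
73.0 -0.33 -1.53 -2.08
83.0 -0.36 -1.66 -2.72
93.0 -0.36 -1.69 -3.39
103.0 -0.34 -1.6 -4.04
113.0 -0.3 -1.4 -4.67
```

```bash
python3 -m handwheel '-.22 -.04 .15 0 0 0 0;-.22 -.04 .15 0 0 0 0'
python3 -c "
from h import *
rep()"
```

```text
time_s: 6.53
position: [0.3768, -0.2258, 0.1004]
tool_rot: [[0.905, -0.213, 0.369], [-0.197, -0.977, -0.081], [0.377, 0.001, -0.926]]
ft_force: [3.0, -1.6, -2.2]
grip_width: 0.0168
gripper_force: 37.5
off -0.0079 r 0.0405 ang 32.9 f: x 3.2 rad -1.3 tan 2.0 q [-56.  15. 117.  27.  35.  26.] 6.5333
```

```bash
python3 -m handwheel '-.11 -.51 -.41 0 0 0 0;-.2 -.94 -.9 0 0 0 0;-.28 -1.29 -1.46 0 0 0 0;-.33 -1.53 -2.08 0 0 0 0;-.36 -1.66 -2.72 0 0 0 0;-.36 -1.69 -3.39 0 0 0 0;-.34 -1.6 -4.04 0 0 0 0;-.3 -1.4 -4.67 0 0 0 0'
python3 -c "
from h import *
rep(); rows(113,193,8)"
```

```text
time_s: 7.2
position: [0.3739, -0.239, 0.0529]
tool_rot: [[0.906, -0.211, 0.368], [-0.196, -0.977, -0.079], [0.376, -0.001, -0.927]]
ft_force: [9.3, 5.8, 6.8]
grip_width: 0.0172
gripper_force: 38.2
off -0.008 r 0.038 ang 110.9 f: x 7.8 rad -9.5 tan -3.6 q [-57.  21. 120.  36.  27.  14.] 7.2
123.0 0.07 0.3 -0.58
133.0 0.15 0.7 -1.11
143.0 0.25 1.18 -1.55
153.0 0.37 1.73 -1.9
163.0 0.5 2.33 -2.15
173.0 0.64 2.97 -2.29
183.0 0.77 3.61 -2.31
193.0 0.91 4.26 -2.22
```

```bash
python3 -m handwheel '.12 .38 -.53 0 0 0 0;.22 .78 -1.06 0 0 0 0;.33 1.26 -1.5 0 0 0 0;.45 1.81 -1.85 0 0 0 0;.58 2.41 -2.1 0 0 0 0;.72 3.05 -2.24 0 0 0 0;.85 3.69 -2.26 0 0 0 0;1 4.34 -2.17 0 0 0 0'
python3 -c "
from h import *
rep(); rows(193,273,8)
o=status.observe();print(o['position'][2]-.019*0.926)"
```

```text
time_s: 7.87
position: [0.3836, -0.1965, 0.0316]
tool_rot: [[0.906, -0.212, 0.367], [-0.195, -0.977, -0.083], [0.377, 0.003, -0.926]]
ft_force: [-6.4, -4.5, 10.6]
grip_width: 0.0171
gripper_force: 39.1
off -0.0074 r 0.0357 ang -166.7 f: x -5.4 rad -11.6 tan -3.2 q [-52.  24. 124.  44.  20.  11.] 7.8667
203.0 0.13 0.62 0.2
213.0 0.25 1.19 0.52
223.0 0.36 1.7 0.92
233.0 0.46 2.13 1.42
243.0 0.53 2.47 1.98
253.0 0.58 2.72 2.59
263.0 0.61 2.85 3.24
273.0 0.62 2.87 3.9
0.014013117058125805
```

```bash
cat >> h.py <<'E'
def track(tag):
    S=cam("scene"); save(S,tag+".png"); a=cv2.imread("pics/s2.png",0); b=cv2.cvtColor(S[0]["color"],cv2.COLOR_RGB2GRAY)
    C=np.array([.567,-.2505,.12]); J=np.array(proj(S,C+.01*EX))-proj(S,C); J/=10  # px per mm
    out=[]
    for n,(x0,x1,y0,y1) in dict(case=(312,362,159,219),fixed=(363,378,172,213),jaw=(294,312,180,218)).items():
        M=np.eye(2,3,dtype=np.float32)
        try: cc,M=cv2.findTransformECC(a[y0:y1,x0:x1],b,np.float32([[1,0,x0],[0,1,y0]]),cv2.MOTION_TRANSLATION,(3,200,1e-6),None,3)
        except cv2.error as e: out.append((n,"fail")); continue
        d=M[:,2]-[x0,y0]; out.append((n,"mm",round(float(d@J/(J@J)),2),"perp px",round(float(np.cross(J,d)/np.hypot(*J)),2),"cc",round(cc,3)))
    print(*out,sep="\n")
E
python3 -W ignore -c "
from h import *
track('t320')"
```

```text
('case', 'mm', 0.79, 'perp px', 0.03, 'cc', 0.941)
('fixed', 'mm', -0.09, 'perp px', -0.04, 'cc', 0.998)
('jaw', 'mm', 6.48, 'perp px', -0.36, 'cc', 0.954)
```

```bash
python3 -m handwheel '.13 .62 .25 0 0 0 0;.25 1.19 .55 0 0 0 0;.36 1.68 .95 0 0 0 0;.46 2.1 1.44 0 0 0 0;.46 2.1 1.44 0 0 0 0'
python3 -W ignore -c "
from h import *
rep();track('t360'); rows(233,313,8)"
```

```text
time_s: 8.33
position: [0.3882, -0.1751, 0.0464]
tool_rot: [[0.906, -0.211, 0.368], [-0.195, -0.977, -0.083], [0.377, 0.003, -0.926]]
ft_force: [-5.1, -3.2, 5.2]
grip_width: 0.0172
gripper_force: 38.4
off -0.0073 r 0.0361 ang -123.6 f: x -4.3 rad -6.4 tan 2.0 q [-48.  21. 124.  38.  21.  20.] 8.3333
('case', 'mm', 0.62, 'perp px', 0.04, 'cc', 0.933)
('fixed', 'mm', -0.07, 'perp px', -0.06, 'cc', 0.998)
('jaw', 'mm', 7.4, 'perp px', -0.43, 'cc', 0.949)
243.0 0.07 0.34 0.56
253.0 0.13 0.59 1.18
263.0 0.15 0.72 1.82
273.0 0.16 0.74 2.49
283.0 0.14 0.65 3.14
293.0 0.1 0.45 3.77
303.0 0.03 0.15 4.36
313.0 -0.05 -0.25 4.88
```

```bash
sed -i 's/case=(312,362,159,219)/case=(327,362,160,212),top=(322,352,160,186)/' h.py
python3 -m handwheel '.07 .34 .56 0 0 0 0;.13 .6 1.19 0 0 0 0;.15 .74 1.84 0 0 0 0;.17 .77 2.53 0 0 0 0;.17 .77 2.53 0 0 0 0'
python3 -W ignore -c "
from h import *
rep();track('t400')"
```

```text
time_s: 8.8
position: [0.3898, -0.1681, 0.0718]
tool_rot: [[0.906, -0.212, 0.368], [-0.194, -0.977, -0.083], [0.377, 0.004, -0.926]]
ft_force: [-7.4, -6.2, 1.8]
grip_width: 0.0169
gripper_force: 38.2
off -0.0073 r 0.0377 ang -81.8 f: x -5.9 rad -7.3 tan 2.9 q [-47.  17. 122.  30.  25.  29.] 8.8
('case', 'mm', -0.26, 'perp px', 0.03, 'cc', 0.998)
('top', 'mm', -0.62, 'perp px', 0.19, 'cc', 0.946)
('fixed', 'mm', -0.08, 'perp px', -0.05, 'cc', 0.998)
('jaw', 'mm', 8.27, 'perp px', -0.42, 'cc', 0.948)
```

```bash
python3 -c "
from h import *
rows(273,353,8)"
```

```text
283.0 -0.02 -0.09 0.66
293.0 -0.06 -0.29 1.29
303.0 -0.13 -0.59 1.87
313.0 -0.21 -0.99 2.39
323.0 -0.32 -1.47 2.84
333.0 -0.43 -2.02 3.19
343.0 -0.56 -2.62 3.44
353.0 -0.7 -3.26 3.57
```

```bash
python3 -m handwheel '-.02 -.09 .66 0 0 0 0;-.06 -.3 1.27 0 0 0 0;-.13 -.6 1.85 0 0 0 0;-.21 -1 2.37 0 0 0 0;-.21 -1 2.37 0 0 0 0'
python3 -W ignore -c "
from h import *
rep();track('t440')"
```

```text
time_s: 9.27
position: [0.3875, -0.1781, 0.095]
tool_rot: [[0.906, -0.212, 0.367], [-0.195, -0.977, -0.082], [0.376, 0.003, -0.927]]
ft_force: [-2.2, -4.7, -2.2]
grip_width: 0.0173
gripper_force: 37.7
off -0.0074 r 0.0393 ang -43.3 f: x -1.2 rad -5.1 tan 2.2 q [-49.  14. 120.  26.  31.  33.] 9.2667
('case', 'mm', -0.28, 'perp px', 0.04, 'cc', 0.998)
('top', 'mm', -0.57, 'perp px', 0.21, 'cc', 0.946)
('fixed', 'mm', -0.08, 'perp px', -0.04, 'cc', 0.998)
('jaw', 'mm', 8.99, 'perp px', -0.38, 'cc', 0.943)
```

```bash
python3 -m handwheel '-.11 -.48 .47 0 0 0 0;-.23 -1.03 .82 0 0 0 0;-.38 -1.63 1.07 0 0 0 0;-.53 -2.27 1.22 0 0 0 0;-.53 -2.27 1.22 0 0 0 0'
python3 -W ignore -c "
from h import *
rep();track('t480'); rows(353,433,8)"
```

```text
time_s: 9.73
position: [0.3824, -0.2006, 0.1066]
tool_rot: [[0.906, -0.212, 0.367], [-0.196, -0.977, -0.08], [0.375, 0.001, -0.927]]
ft_force: [4.1, -3.6, -6.8]
grip_width: 0.0166
gripper_force: 37.1
off -0.0077 r 0.0404 ang -5.4 f: x 4.7 rad -7.1 tan 2.0 q [-52.  13. 118.  25.  34.  31.] 9.7333
('case', 'mm', -0.31, 'perp px', 0.02, 'cc', 0.997)
('top', 'mm', -0.61, 'perp px', 0.22, 'cc', 0.944)
('fixed', 'mm', -0.14, 'perp px', -0.07, 'cc', 0.998)
('jaw', 'mm', 9.81, 'perp px', -0.4, 'cc', 0.939)
363.0 -0.14 -0.65 0.02
373.0 -0.28 -1.29 -0.07
383.0 -0.41 -1.9 -0.27
393.0 -0.53 -2.48 -0.58
403.0 -0.64 -2.99 -0.99
413.0 -0.73 -3.42 -1.48
423.0 -0.81 -3.76 -2.05
433.0 -0.86 -4.01 -2.66
```

```bash
python3 -m handwheel '-.14 -.65 .02 0 0 0 0;-.28 -1.29 -.07 0 0 0 0;-.41 -1.9 -.27 0 0 0 0;-.53 -2.48 -.58 0 0 0 0;-.53 -2.48 -.58 0 0 0 0'
python3 -W ignore -c "
from h import *
rep();track('t520')"
```

```text
time_s: 10.2
position: [0.3769, -0.2254, 0.1007]
tool_rot: [[0.906, -0.212, 0.367], [-0.196, -0.977, -0.08], [0.375, 0.001, -0.927]]
ft_force: [1.2, -2.6, -2.5]
grip_width: 0.0172
gripper_force: 37.7
off -0.0078 r 0.0405 ang 32.1 f: x 1.7 rad -0.9 tan 3.3 q [-56.  15. 117.  27.  35.  26.] 10.2
('case', 'mm', 0.07, 'perp px', -0.03, 'cc', 0.995)
('top', 'mm', 0.15, 'perp px', 0.26, 'cc', 0.945)
('fixed', 'mm', -0.11, 'perp px', -0.06, 'cc', 0.998)
('jaw', 'mm', 10.91, 'perp px', -0.43, 'cc', 0.94)
```

```bash
python3 -m handwheel '-.11 -.51 -.41 0 0 0 0;-.2 -.92 -.9 0 0 0 0;-.27 -1.25 -1.46 0 0 0 0;-.32 -1.46 -2.06 0 0 0 0;-.32 -1.46 -2.06 0 0 0 0'
python3 -W ignore -c "
from h import *
rep();track('t560'); rows(433,513,8)"
```

```text
time_s: 10.67
position: [0.3736, -0.2406, 0.0799]
tool_rot: [[0.906, -0.212, 0.367], [-0.195, -0.977, -0.082], [0.376, 0.003, -0.927]]
ft_force: [-3.6, -5.2, -2.6]
grip_width: 0.0167
gripper_force: 37.9
off -0.0079 r 0.0394 ang 69.9 f: x -2.5 rad 4.6 tan 4.4 q [-57.  18. 118.  30.  32.  21.] 10.6667
('case', 'mm', 0.36, 'perp px', -0.03, 'cc', 0.992)
('top', 'mm', 0.84, 'perp px', 0.33, 'cc', 0.936)
('fixed', 'mm', -0.11, 'perp px', -0.02, 'cc', 0.998)
('jaw', 'mm', 11.68, 'perp px', -0.34, 'cc', 0.936)
443.0 -0.03 -0.13 -0.65
453.0 -0.03 -0.16 -1.31
463.0 -0.01 -0.07 -1.97
473.0 0.03 0.13 -2.6
483.0 0.09 0.44 -3.18
493.0 0.18 0.84 -3.7
503.0 0.28 1.32 -4.15
513.0 0.4 1.87 -4.5
```

```bash
python3 -m handwheel '-.03 -.1 -.65 0 0 0 0;-.02 -.11 -1.31 0 0 0 0;0 0 -1.97 0 0 0 0;.05 .22 -2.6 0 0 0 0;.05 .22 -2.6 0 0 0 0'
python3 -W ignore -c "
from h import *
rep();track('t600')"
```

```text
time_s: 11.13
position: [0.374, -0.2389, 0.0536]
tool_rot: [[0.906, -0.213, 0.366], [-0.196, -0.977, -0.084], [0.375, 0.005, -0.927]]
ft_force: [-5.8, -11.6, -10.1]
grip_width: 0.0169
gripper_force: 37.3
off -0.0079 r 0.0375 ang 109.9 f: x -3.3 rad 15.2 tan 5.2 q [-57.  21. 120.  35.  27.  15.] 11.1333
('case', 'mm', 0.76, 'perp px', -0.07, 'cc', 0.986)
('top', 'mm', 1.87, 'perp px', 0.41, 'cc', 0.926)
('fixed', 'mm', -0.11, 'perp px', 0.02, 'cc', 0.997)
('jaw', 'mm', 12.43, 'perp px', -0.35, 'cc', 0.93)
```

```bash
python3 -m handwheel '.06 .31 -.58 0 0 0 0;.15 .71 -1.08 0 0 0 0;.15 .71 -1.08 0 0 0 0'
python3 -W ignore -c "
from h import *
rep();track('t620'); rows(493,573,8)"
```

```text
time_s: 11.43
position: [0.3755, -0.2316, 0.0428]
tool_rot: [[0.906, -0.213, 0.365], [-0.196, -0.977, -0.084], [0.375, 0.005, -0.927]]
ft_force: [-3.2, -11.6, -17.7]
grip_width: 0.0169
gripper_force: 36.6
off -0.0079 r 0.0365 ang 130.3 f: x -0.6 rad 20.6 tan 5.7 q [-56.  23. 121.  38.  25.  12.] 11.4333
('case', 'mm', 0.81, 'perp px', -0.07, 'cc', 0.986)
('top', 'mm', 2.1, 'perp px', 0.46, 'cc', 0.911)
('fixed', 'mm', -0.02, 'perp px', 0.01, 'cc', 0.997)
('jaw', 'mm', 12.95, 'perp px', -0.28, 'cc', 0.932)
503.0 0.1 0.48 -0.44
513.0 0.22 1.03 -0.79
523.0 0.35 1.63 -1.04
533.0 0.49 2.26 -1.18
543.0 0.62 2.91 -1.2
553.0 0.76 3.55 -1.11
563.0 0.89 4.17 -0.91
573.0 1.02 4.74 -0.6
```

```bash
cat > lk.py <<'E'
from h import *
import sys
S=cam("scene");C=np.array([.567,-.2505,.12]); J=(np.array(proj(S,C+.01*EX))-proj(S,C))/10
pts=np.float32([[316,165],[349,161],[359,184],[327,189],[333,199],[354,196],[328,216],[361,213],[378,189],[300,190]])
pts=np.float32(pts*4+1.5)
up=lambda n:cv2.resize(cv2.imread(f"pics/{n}.png",0),None,fx=4,fy=4,interpolation=cv2.INTER_CUBIC)
print("cols: lid far-left, far-right, near-right, near-left | plates L R | bottom L R | fixed | jaw")
a=up("s2")
for n in sys.argv[1:]:
    q,st,e=cv2.calcOpticalFlowPyrLK(a,up(n),pts,None,winSize=(41,41),maxLevel=2)
    print(n,((q-pts)/4@J/(J@J)).round(2).tolist())
E
python3 lk.py t320 t360 t400 t440 t480 t520 t560 t600 t620
```

```text
cols: lid far-left, far-right, near-right, near-left | plates L R | bottom L R | fixed | jaw
t320 [-0.01, -0.05, -0.11, 0.04, -0.06, 0.19, 0.07, 0.02, 0.05, 7.42]
t360 [-0.0, -0.05, -0.01, 0.01, -0.05, 0.05, -0.13, 0.03, 0.05, 8.75]
t400 [-0.01, -0.01, -0.06, 0.05, -0.13, 0.16, -0.1, 0.08, 0.04, 9.45]
t440 [-0.01, -0.04, 0.03, 0.07, 0.03, 0.17, 0.02, 0.08, 0.03, 10.61]
t480 [-0.02, -0.01, 0.05, 0.01, 0.01, 0.12, 0.01, 0.04, 0.04, 11.07]
t520 [0.52, 0.6, 0.63, 0.48, 0.36, 0.46, 0.17, -0.07, 0.01, 12.1]
t560 [1.19, 1.4, 0.88, 1.07, 0.44, 0.88, 0.19, 0.12, -0.01, 13.14]
t600 [1.46, 2.69, 1.06, 1.21, 0.93, 1.68, 0.71, -0.08, 0.06, 13.97]
t620 [1.85, 2.73, 1.7, 1.18, 1.21, 1.85, 1.27, 0.13, 0.07, 14.51]
```

```bash
python3 -m handwheel '.07 .35 -.56 0 0 0 0;.19 .88 -.93 0 0 0 0;.19 .88 -.93 0 0 0 0'
python3 -W ignore -c "
from h import *
rep();track('t640')"; python3 lk.py t620 t640
```

```text
time_s: 11.78
position: [0.378, -0.2204, 0.0342]
tool_rot: [[0.906, -0.211, 0.367], [-0.195, -0.978, -0.079], [0.376, -0.0, -0.927]]
ft_force: [4.7, 2.2, -0.1]
grip_width: 0.0172
gripper_force: 37.9
off -0.0078 r 0.0362 ang 152.9 f: x 4.1 rad -1.3 tan 2.8 q [-55.  24. 122.  42.  23.  10.] 11.7833
('case', 'mm', 0.91, 'perp px', -0.11, 'cc', 0.984)
('top', 'mm', 2.25, 'perp px', 0.46, 'cc', 0.913)
('fixed', 'mm', -0.04, 'perp px', -0.01, 'cc', 0.996)
('jaw', 'mm', 13.51, 'perp px', -0.31, 'cc', 0.93)
cols: lid far-left, far-right, near-right, near-left | plates L R | bottom L R | fixed | jaw
t620 [1.85, 2.73, 1.7, 1.18, 1.21, 1.85, 1.27, 0.13, 0.07, 14.51]
t640 [1.92, 2.87, 2.4, 1.74, 1.17, 1.99, 1.35, 0.3, 0.07, 15.41]
```

```bash
python3 -m handwheel '.13 .6 -.25 0 0 0 0;.27 1.23 -.39 0 0 0 0;.27 1.23 -.39 0 0 0 0'
python3 -W ignore -c "
from h import *
rep();track('t660')"; python3 lk.py t640 t660
```

```text
time_s: 12.13
position: [0.3808, -0.2083, 0.0308]
tool_rot: [[0.906, -0.211, 0.368], [-0.195, -0.977, -0.081], [0.376, 0.002, -0.926]]
ft_force: [0.9, 2.4, 7.3]
grip_width: 0.0169
gripper_force: 38.7
off -0.0077 r 0.0358 ang 173.6 f: x 0.4 rad -7.6 tan 1.7 q [-53.  24. 123.  44.  21.   9.] 12.1333
('case', 'mm', 0.91, 'perp px', -0.09, 'cc', 0.984)
('top', 'mm', 2.3, 'perp px', 0.45, 'cc', 0.915)
('fixed', 'mm', -0.04, 'perp px', -0.0, 'cc', 0.996)
('jaw', 'mm', 13.82, 'perp px', -0.33, 'cc', 0.927)
cols: lid far-left, far-right, near-right, near-left | plates L R | bottom L R | fixed | jaw
t640 [1.92, 2.87, 2.4, 1.74, 1.17, 1.99, 1.35, 0.3, 0.07, 15.41]
t660 [1.91, 2.9, 2.34, 1.76, 1.26, 1.98, 1.43, 0.28, 0.04, 14.66]
```

```bash
cat > ecc.py <<'E'
from h import *
import sys
S=cam("scene");C=np.array([.567,-.2505,.12]); J=(np.array(proj(S,C+.01*EX))-proj(S,C))/10
g=lambda n:cv2.resize(cv2.imread(f"pics/{n}.png"),None,fx=4,fy=4,interpolation=cv2.INTER_CUBIC)
s=lambda L:np.int32([[(245+u/5)*4+1.5,(150+v/5)*4+1.5] for u,v in L])
polys=dict(lid=[(345,72),(515,50),(582,165),(405,192)],front=[(405,200),(585,170),(575,305),(400,335)],both=[(345,72),(515,50),(585,170),(575,305),(400,335),(400,195)])
for n in sys.argv[1:]:
    r=[n]
    for k,P in polys.items():
      for ch in(0,1,2):
        a=g("t480")[:,:,ch];b=g(n)[:,:,ch]
        m=np.zeros(a.shape,np.uint8);cv2.fillPoly(m,[s(P)],255)
        M=np.eye(2,3,dtype=np.float32)
        cc,M=cv2.findTransformECC(b,a,M,cv2.MOTION_TRANSLATION,(3,500,1e-7),m,5)
        d=-M[:,2]/4; r.append((k,round(float(d@J/(J@J)),2),round(cc,3)))
    print(r)
E
python3 ecc.py t440 t520 t560 t600 t620 t640 t660
```

```text
Still running in the background as job /tmp/bash_jobs.1000/5fed6dbb8859 (pid 1483). You'll get a notice when it ends.
```

```bash
kill -- -$(cat /tmp/bash_jobs.1000/5fed6dbb8859/pid); cat /tmp/bash_jobs.1000/5fed6dbb8859/stdout
sed -i 's/\[:,:,ch\];b=g(n)\[:,:,ch\]/[600:900,1220:1480,ch];b=g(n)[600:900,1220:1480,ch]/; s/\[s(P)\]/[s(P)-[1220,600]]/; s/(3,500,1e-7)/(3,60,1e-5)/; s/for ch in(0,1,2)/for ch in(1,2)/' ecc.py
OMP_NUM_THREADS=1 timeout 60 python3 ecc.py t520 t560 t600 t620 t640 t660
```

```text
['t520', ('lid', 0.73, 0.981), ('lid', 0.65, 0.983), ('front', 0.19, 0.979), ('front', 0.14, 0.962), ('both', 0.45, 0.996), ('both', 0.5, 0.998)]
['t560', ('lid', 1.62, 0.979), ('lid', 1.35, 0.982), ('front', 0.37, 0.97), ('front', 0.29, 0.946), ('both', 0.89, 0.995), ('both', 1.03, 0.997)]
['t600', ('lid', 1.81, 0.984), ('lid', 1.82, 0.986), ('front', 0.98, 0.956), ('front', 0.79, 0.902), ('both', 1.22, 0.993), ('both', 1.42, 0.996)]
['t620', ('lid', 2.21, 0.982), ('lid', 2.07, 0.985), ('front', 1.21, 0.963), ('front', 1.03, 0.937), ('both', 1.53, 0.993), ('both', 1.71, 0.996)]
['t640', ('lid', 2.78, 0.974), ('lid', 2.55, 0.98), ('front', 1.32, 0.961), ('front', 1.56, 0.927), ('both', 1.86, 0.993), ('both', 1.99, 0.996)]
['t660', ('lid', 2.86, 0.974), ('lid', 2.61, 0.979), ('front', 1.4, 0.961), ('front', 1.66, 0.927), ('both', 1.9, 0.993), ('both', 2.04, 0.995)]
```

```bash
python3 -c "
from h import *
rows(533,613,8)"
```

```text
543.0 0.14 0.65 -0.02
553.0 0.28 1.29 0.07
563.0 0.41 1.9 0.27
573.0 0.53 2.48 0.58
583.0 0.64 2.99 0.99
593.0 0.73 3.42 1.48
603.0 0.81 3.76 2.05
613.0 0.86 4.01 2.66
```

```bash
python3 -m handwheel '.14 .65 .03 0 0 0 0;.28 1.29 .12 0 0 0 0;.41 1.88 .32 0 0 0 0;.53 2.45 .63 0 0 0 0;.64 2.95 1.04 0 0 0 0;.73 3.37 1.53 0 0 0 0;.8 3.7 2.1 0 0 0 0;.85 3.95 2.7 0 0 0 0'
python3 -m handwheel '0 0 0 0 0 0 0;0 0 0 0 0 0 0'
python3 -W ignore -c "
from h import *
rep();track('t740')"; timeout 60 python3 ecc.py t660 t740;python3 lk.py t660 t740
```

```text
time_s: 13.0
position: [0.3894, -0.1695, 0.0579]
tool_rot: [[0.906, -0.212, 0.367], [-0.195, -0.977, -0.082], [0.377, 0.003, -0.926]]
ft_force: [-1.1, -8.6, -1.8]
grip_width: 0.0167
gripper_force: 37.9
time_s: 13.17
position: [0.3894, -0.1695, 0.0582]
tool_rot: [[0.905, -0.211, 0.368], [-0.194, -0.977, -0.082], [0.377, 0.003, -0.926]]
ft_force: [-2.5, -4.4, 2.9]
grip_width: 0.017
gripper_force: 38.3
off -0.0074 r 0.0367 ang -103.0 f: x -1.5 rad -5.4 tan 1.7 q [-48.  19. 123.  34.  23.  25.] 13.1667
('case', 'mm', 0.93, 'perp px', -0.1, 'cc', 0.984)
('top', 'mm', 2.25, 'perp px', 0.45, 'cc', 0.913)
('fixed', 'mm', -0.05, 'perp px', -0.01, 'cc', 0.996)
('jaw', 'mm', 15.55, 'perp px', -0.22, 'cc', 0.918)
['t660', ('lid', 2.86, 0.974), ('lid', 2.61, 0.979), ('front', 1.4, 0.961), ('front', 1.66, 0.927), ('both', 1.9, 0.993), ('both', 2.04, 0.995)]
['t740', ('lid', 2.81, 0.974), ('lid', 2.6, 0.979), ('front', 1.3, 0.952), ('front', 1.33, 0.927), ('both', 1.87, 0.993), ('both', 2.0, 0.996)]
cols: lid far-left, far-right, near-right, near-left | plates L R | bottom L R | fixed | jaw
t660 [1.91, 2.9, 2.34, 1.76, 1.26, 1.98, 1.43, 0.28, 0.04, 14.66]
t740 [1.92, 2.91, 2.31, 1.73, 1.18, 1.93, 1.37, 0.19, 0.02, 16.48]
```

```bash
python3 -m handwheel '0 0 0 0 0 0 .6;0 0 0 0 0 0 .6;0 0 0 0 0 0 .6;-1.2 .3 3 0 0 0 .6;-2.5 .5 6 0 0 0 .6;-3.7 .8 9.3 0 0 0 .6;-4 1 13 0 0 0 .6;-4 1 17 0 0 0 .6'
python3 -W ignore - <<'E'
from h import *
print(delta(np.c_[EY,EX,[0,0,-1]],[.588,-.165,.26]))
track('t741'); import os
E
timeout 60 python3 ecc.py t741
```

```text
time_s: 13.98
position: [0.3474, -0.1578, 0.2285]
tool_rot: [[0.907, -0.212, 0.365], [-0.197, -0.977, -0.078], [0.373, -0.001, -0.928]]
ft_force: [1.0, -1.2, -0.9]
grip_width: 0.0512
gripper_force: 0.0
(array([24.06, -0.72,  3.15]), array([-13.21,  20.41,  88.93]))
('case', 'mm', 0.85, 'perp px', -0.11, 'cc', 0.984)
('top', 'mm', 2.19, 'perp px', 0.44, 'cc', 0.915)
('fixed', 'mm', -0.06, 'perp px', -0.01, 'cc', 0.996)
('jaw', 'mm', 15.53, 'perp px', -0.23, 'cc', 0.918)
['t741', ('lid', 2.82, 0.974), ('lid', 2.57, 0.979), ('front', 1.4, 0.952), ('front', 1.57, 0.909), ('both', 1.91, 0.993), ('both', 2.02, 0.995)]
```

```bash
python3 -m handwheel '2 0 1 -1 1.5 6.8 1;5 0 2.5 -2 3 13.6 1;8 -.2 3.5 -3 4.5 20.4 1;11 -.3 3.5 -4 6 27 1;14 -.4 3.5 -5 7.7 34 1;17 -.5 3.5 -6 9.3 40 1;20 -.6 3.5 -7 11 47 1;22 -.7 3.5 -8 12.4 54 1'
python3 - <<'E'
from h import *
print(delta(np.c_[EY,EX,[0,0,-1]],[.588,-.165,.26]))
E
```

```text
time_s: 14.75
position: [0.571, -0.1655, 0.2609]
tool_rot: [[0.717, 0.679, 0.157], [0.681, -0.731, 0.047], [0.146, 0.073, -0.987]]
ft_force: [0.3, 0.2, -0.1]
grip_width: 0.0856
gripper_force: 0.0
(array([ 1.7 ,  0.05, -0.09]), array([-5.34,  7.94, 34.61]))
```

```bash
python3 -m handwheel '.5 0 0 -1 1.6 7 1;1 0 0 -2.1 3.2 13.8 1;1.7 0 0 -3.2 4.8 20.8 1;1.7 0 0 -4.2 6.4 27.7 1;1.7 0 0 -5.3 7.9 34.6 1;1.7 0 0 -5.3 7.9 34.6 1;1.7 0 0 -5.3 7.9 34.6 1;1.7 0 0 -5.3 7.9 34.6 1'
python3 - <<'E'
from h import *
W=cam("wrist");D=cam("side")
np.savez("wd.npz",Wp=W[2],WR=W[3],f=W[1],cx=W[0]["cx"],cy=W[0]["cy"])
o=status.observe();print(o["position"],o["tool_rot"],o["q"].round(0))
im=np.vstack([cv2.resize(W[0]["color"],(560,350)),cv2.resize(D[0]["color"][150:250,220:444],(560,250),interpolation=2)])
cv2.imwrite("pics/w5.png",im[:,:,::-1])
E
```

```text
time_s: 15.42
position: [0.5859, -0.166, 0.2621]
tool_rot: [[0.22, 0.976, 0.004], [0.976, -0.22, 0.002], [0.003, 0.004, -1.0]]
ft_force: [-0.4, 0.7, 0.6]
grip_width: 0.0855
gripper_force: 0.0
[ 0.58578177 -0.16629416  0.26254111] [[ 0.21880131  0.97575838  0.00464393]
 [ 0.97576513 -0.21881201  0.00192951]
 [ 0.00289888  0.00410921 -0.99998736]] [-27.  27.  61.   0.  92. -14.]
```

View pics/w5.png

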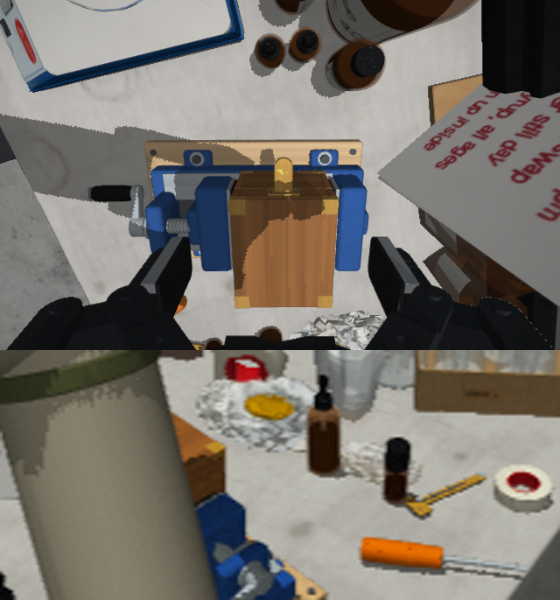

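The wrist view shows the case held square between the jaws. The pull runs from (284,194) to its tip at (284,157), and the lid's top corners are at (233,199), (336,199), (235,307) and (333,305).

```bash
python3 - <<'E'
from h import *
z=np.load("wd.npz"); W=({"cx":float(z["cx"]),"cy":float(z["cy"])},float(z["f"]),z["Wp"],z["WR"]); k=1/.875
c=[atz(W,u*k,v*k,.1435) for u,v in((233,199),(336,199),(333,305.5),(235,307))]
for p in c: print(p.round(4))
m=np.mean(c,0); print("lid centre",m.round(4),"sizes",[np.linalg.norm(c[i]-c[i-1]).round(4) for i in range(4)])
for a,b in((0,1),(3,2)): d=c[b]-c[a]; print("yaw",np.degrees(np.arctan2(d[1],d[0])))
print("pull tip,mid,base",[atz(W,284*k,v*k,.1235).round(4) for v in(157,171,194)])
print("pull from lid",(m+.082*EY).round(4))
E
```

```text
[ 0.5379 -0.1814  0.1435]
[ 0.6291 -0.2022  0.1435]
[ 0.6065 -0.3179  0.1435]
[ 0.5079 -0.2971  0.1435]
lid centre [ 0.5704 -0.2496  0.1435] sizes [np.float64(0.1195), np.float64(0.0936), np.float64(0.1178), np.float64(0.1008)]
yaw -12.889867948398923
yaw -11.916741883870744
pull tip,mid,base [array([ 0.5908, -0.1584,  0.1235]), array([ 0.5878, -0.1717,  0.1235]), array([ 0.5827, -0.1945,  0.1235])]
pull from lid [ 0.5875 -0.1694  0.1435]
```

```bash
python3 -m handwheel '.2 -.4 -4 0 0 0 .5;.2 -.4 -8 0 0 0 .5;.2 -.4 -11 0 0 0 .5;.2 -.4 -14 0 0 0 .5;.2 -.4 -15.1 0 0 0 .5;.2 -.4 -15.1 0 0 0 .5' 20
python3 - <<'E'
from h import *
W=cam("wrist");o=status.observe();print(o["position"],o["ft_force"])
cv2.imwrite("pics/w6.png",W[0]["color"][:,:,::-1])
E
```

```text
time_s: 16.02
position: [0.5865, -0.1698, 0.1086]
tool_rot: [[0.218, 0.976, -0.001], [0.976, -0.218, 0.004], [0.004, -0.001, -1.0]]
ft_force: [0.2, 0.0, -0.4]
grip_width: 0.0426
gripper_force: 0.0
[ 0.58754762 -0.17022027  0.11090405] [ 0.3725538  -0.35022479  0.24104278]
```

View pics/w6.png

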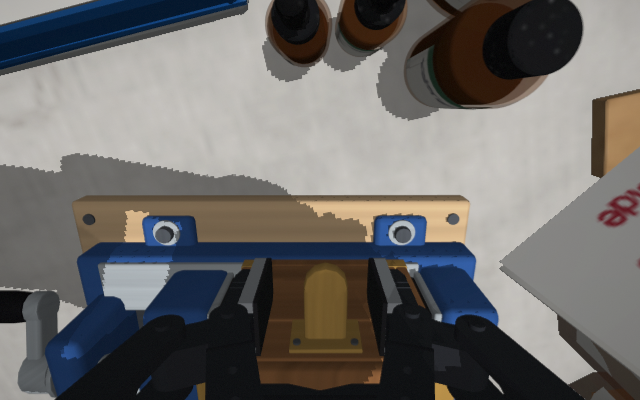

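The tab (325,300) is centred between the pads (268 and 372), so I'll close gently.

```bash
python3 -m handwheel '0 0 0 0 0 0 0;0 0 0 0 0 0 0;0 0 0 0 0 0 0;0 0 0 0 0 0 0;0 0 0 0 0 0 0;0 0 0 0 0 0 0' 20
python3 - <<'E'
from h import *
o=status.observe(); print(o["position"],o["ft_force"])
p=.1425
for phi in list(range(8,73,8))+[72.2]:
    a=np.radians([phi+4.83,4.83]); y=p*(np.cos(a[0])-np.cos(a[1])); z=p*(np.sin(a[0])-np.sin(a[1]))
    e=np.radians(-12.3); print(phi,(100*np.array([-np.sin(e)*y,np.cos(e)*y,z])).round(2))
E
```

```text
time_s: 16.57
position: [0.5887, -0.1707, 0.1133]
tool_rot: [[0.217, 0.976, 0.007], [0.976, -0.217, -0.0], [0.001, 0.007, -1.0]]
ft_force: [-0.2, 0.5, 6.6]
grip_width: 0.0175
gripper_force: 23.0
[ 0.58870206 -0.1706505   0.11331532] [-0.18383484  0.53614813  6.57102632]
8 [-0.07 -0.3   1.96]
16 [-0.19 -0.86  3.87]
24 [-0.37 -1.68  5.67]
32 [-0.6  -2.73  7.34]
40 [-0.87 -4.    8.85]
48 [-1.19 -5.46 10.16]
56 [-1.55 -7.09 11.24]
64 [-1.93 -8.85 12.09]
72 [ -2.33 -10.7   12.68]
72.2 [ -2.34 -10.75  12.69]
```

```bash
python3 -m handwheel '-.03 -.1 .98 0 0 0 0;-.07 -.3 1.96 0 0 0 0;-.12 -.56 2.92 0 0 0 0;-.19 -.86 3.87 0 0 0 0;-.28 -1.25 4.78 0 0 0 0;-.37 -1.68 5.67 0 0 0 0;-.37 -1.68 5.67 0 0 0 0'
python3 - <<'E'
from h import *
o=status.observe(); print(o["position"],o["ft_force"],o["wrist_torque"])
E
```

```text
time_s: 17.15
position: [0.5846, -0.1881, 0.1705]
tool_rot: [[0.217, 0.976, 0.007], [0.976, -0.217, 0.0], [0.002, 0.007, -1.0]]
ft_force: [5.0, -0.0, -1.5]
grip_width: 0.0174
gripper_force: 22.3
[ 0.58460204 -0.18810074  0.17050953] [ 5.03467678 -0.00762229 -1.52164852] [ 0.10219976 -0.81331236  0.06410367]
```

```bash
python3 -m handwheel '-.08 -.5 .85 0 0 0 0;-.19 -1.05 1.67 0 0 0 0;-.31 -1.66 2.44 0 0 0 0;-.45 -2.32 3.18 0 0 0 0;-.6 -3.03 3.86 0 0 0 0;-.77 -3.78 4.49 0 0 0 0;-.95 -4.58 5.05 0 0 0 0;-1.13 -5.41 5.57 0 0 0 0'
python3 -m handwheel '0 0 0 0 0 0 0;0 0 0 0 0 0 0'
```

```text
time_s: 17.82
position: [0.5726, -0.2418, 0.2247]
tool_rot: [[0.217, 0.976, 0.004], [0.976, -0.217, 0.002], [0.003, 0.004, -1.0]]
ft_force: [-0.4, 1.2, -0.4]
grip_width: 0.017
gripper_force: 21.9
time_s: 17.98
position: [0.5729, -0.2416, 0.2245]
tool_rot: [[0.217, 0.976, 0.005], [0.976, -0.217, 0.001], [0.002, 0.004, -1.0]]
ft_force: [-0.1, 2.3, 2.5]
grip_width: 0.0173
gripper_force: 22.2
```

```bash
python3 -m handwheel '-.18 -.86 .45 0 0 0 0;-.38 -1.76 .85 0 0 0 0;-.53 -2.45 1.1 0 0 0 0;-.66 -3.08 1.29 0 0 0 0;-.74 -3.42 1.39 0 0 0 0;-.79 -3.64 1.44 0 0 0 0;-.79 -3.64 1.44 0 0 0 0'
python3 - <<'E'
from h import *
o=status.observe(); print(o["position"],o["ft_force"],o["wrist_torque"])
S=cam("scene");save(S,"s9.png");np.savez("s9.npz",p=S[2],R=S[3])
a=cv2.resize(S[0]["color"][110:230,260:420],None,fx=5,fy=5,interpolation=2)
h=np.array([.569,-.2500,.1115])+np.array([0,0,0])
e=np.radians(-12.3);ex=np.array([np.cos(e),np.sin(e),0]);ey=np.array([-ex[1],ex[0],0])
hin=h-.06*ey
for phi in(64,68,72,76,80):
    t=np.radians(phi);u=np.cos(t)*ey+np.sin(t)*np.array([0,0,1]);n=-np.sin(t)*ey+np.cos(t)*np.array([0,0,1])
    print(phi,[((np.array(proj(S,hin+sx*.05*ex+.12*u+tt*n))-[260,110])*5).round(0).tolist() for sx in(-1,1) for tt in(0,.032)])
print([((np.array(proj(S,hin+sx*.05*ex))-[260,110])*5).round(0).tolist() for sx in(-1,1)])
cv2.imwrite("pics/s9z.png",a[:,:,::-1])
E
```

```text
time_s: 18.57
position: [0.5649, -0.2782, 0.2389]
tool_rot: [[0.217, 0.976, 0.005], [0.976, -0.217, 0.001], [0.002, 0.004, -1.0]]
ft_force: [-3.3, 3.2, 5.6]
grip_width: 0.0174
gripper_force: 22.4
[ 0.5648555  -0.27818141  0.23885896] [-3.26309985  3.23309058  5.61124521] [0.56884625 0.42286921 0.00738494]
64 [[293.0, 205.0], [308.0, 210.0], [494.0, 180.0], [515.0, 185.0]]
68 [[297.0, 207.0], [313.0, 216.0], [500.0, 182.0], [521.0, 191.0]]
72 [[301.0, 210.0], [318.0, 225.0], [505.0, 185.0], [527.0, 199.0]]
76 [[306.0, 214.0], [322.0, 234.0], [511.0, 189.0], [533.0, 208.0]]
80 [[310.0, 220.0], [327.0, 245.0], [516.0, 195.0], [539.0, 218.0]]
[[318.0, 451.0], [514.0, 423.0]]
```

View pics/s9z.png

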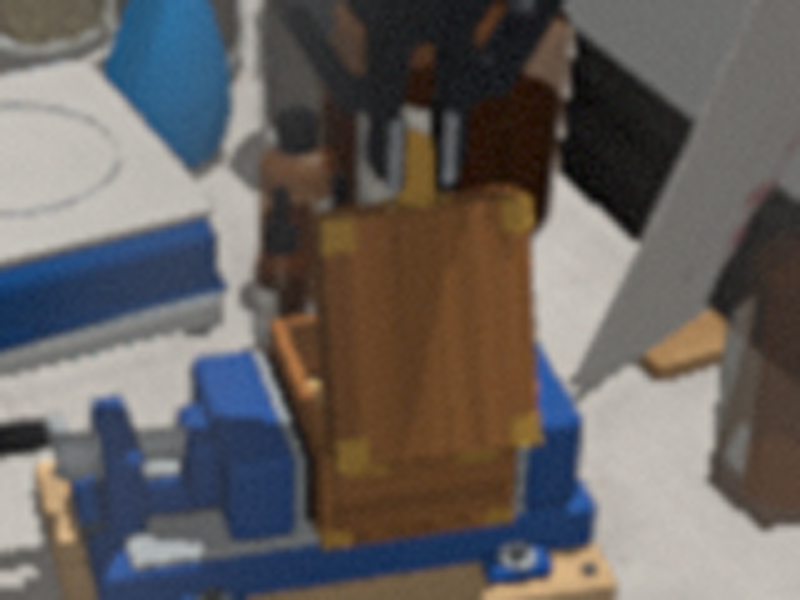

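The lid's outer top corners are at (321,224) and (532,197), and the 72° prediction is (318,225) and (527,199). I'll hold briefly, check it stays still, then hand in.

```bash
python3 -m handwheel '0 0 0 0 0 0 0;0 0 0 0 0 0 0;0 0 0 0 0 0 0;0 0 0 0 0 0 0'
python3 - <<'E'
from h import *
o=status.observe(); print(o["position"],np.abs(o["qvel"]).max(),o["ft_force"])
print(env.close_job())
E
```

```text
time_s: 18.95
position: [0.565, -0.2776, 0.2387]
tool_rot: [[0.217, 0.976, 0.004], [0.976, -0.217, 0.001], [0.002, 0.004, -1.0]]
ft_force: [-3.6, 3.1, 5.4]
grip_width: 0.0174
gripper_force: 22.4
[ 0.5649711  -0.27764505  0.23874047] 0.10012500092609927 [-3.61229606  3.10740373  5.38437688]
the job is handed in; nothing more can be done
None
```

I turned the crank about 740° clockwise to clamp the case, with the pad an estimated 4 mm into its backing (worked out from the crank's turn and the case's tracked movement, not measured directly), then lifted the lid to about 72° and handed the job in at 19 s while still holding it there; no verdict was returned.

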